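# Reverse the ratchet and clamp the portafilter

## Task

Clamp the portafilter in the ratchet service clamp. First flip the red direction lever on the ratchet head over to its clamping (clockwise) side, then swing the handle anticlockwise all the way back to its stop to feel that it free-wheels, and then work the handle to and fro, tightening clockwise, until the jaws hold the portafilter firmly: stop when the handle turns clearly stiffer, without cranking hard on it. Leave the lever set to clamping, let go of everything, and leave the tamper, jug and cup alone.

Things in the scene. Friction and masses are not known exactly. Their poses are not given: they have to be found in the camera images.
- clamp: Bench clamp fixed to the counter. Base plate 110 x 290 mm, 16 thick. Origin: on the counter, under the vertical ratchet axis; z up; jaws along +y, under 72 mm high; handle along -x at handle angle 0. Ratchet head: steel disc 84 mm across, top 82 mm up. Two stop posts, 76 mm high. Turning the shaft clockwise closes the sprung jaw 10 mm (80 N) per rad; friction holds up to about 30 N.
- handle (a joint): Angle, rad, clockwise from above positive, stops at -0.55 and 0.55; starts positive, stays where left. Lever at clamping: clockwise drives the jaw, anticlockwise free-wheels (0.31 rad lost motion at most). Force at the grip, moving: 2 N free-wheeling, 4 N driving a loose jaw, 6 to 8 N firm, over 10 N over-tight; paused during a drive: 0 to 1 N loose, 2 to 4 N firm, over 5 N over-tight.
- grip_center (a point): Centre of the black upright round grip at the handle's end, 24 to 26 mm diameter, 38 mm tall, turning freely about its own vertical axis. The point is half-way up, 99 mm above the counter, 105 mm from the ratchet axis. The bar below is 18 mm wide, top 79 mm above the counter.
- lever (a joint): Direction lever angle relative to the handle, about the ratchet axis, rad, growing clockwise from above. 0 = release (handle drives anticlockwise), where it always starts; 0.9 = clamping (handle drives clockwise); snaps over centre at 0.45. About 2 N at the tab flips it; pushed with more than about 4 N against its stop, the whole handle follows.
- lever_tab (a point): Point on the red upright tab of the lever, on top of the ratchet head on the side away from the handle grip (exactly opposite it at lever angle 0.45). Tab 9 mm radial x 10 mm along its travel, 86 to 112 mm above the counter; the point is 38 mm from the axis, 104 mm up. The red arm carrying it lies below 93 mm. It travels 33 mm.
- portafilter: Steel portafilter head, 70 mm diameter, 30 mm high, lying loose between the jaws on the clamp plate, its black handle 130 mm long pointing along its +x axis (away from the robot). Origin: centre of the head's underside. Not to be grasped; it starts with several mm of play between the jaws.
- back_jaw: Red fixed jaw of the clamp with a black rubber face. Origin at the foot of the rubber face, 84 mm wide, 52 mm high; the face looks along its -y axis. Its exact distance from the ratchet axis varies by some mm.
- tamper: Bystander: coffee tamper with steel foot and wooden knob, 58 mm diameter, 88 mm high; origin at its underside.
- jug: Bystander: steel milk jug with handle, 84 mm diameter, 95 mm high; origin at its underside.
- cup: Bystander: white cup with handle, 64 mm diameter, 58 mm high; origin at its underside.

How it is judged:
By the outcome, as a careful person would: the job done as asked, in the order asked, and still so for the second after the job is handed in, with the robot touching nothing.
It also fails if it takes over 72 s, if anything falls off the work surface, if the arm or the gripper's body presses on something with over 40 N, if the wrist force passes 120 N, or if a joint passes its speed limit or range.

## Robot

A 7-joint arm with a two-finger parallel gripper is mounted at the origin on the work surface. World frame = base frame: x ahead of the robot, y to its left, z up, the work surface at z = 0. Lengths are in mm, angles in rad, forces in N, time in s.
With the tool pointing down it reaches from about 350 to 900 mm from the base axis. Payload 19.9 kg.
Tool frame: the origin (TCP) lies midway between the tips of the shut fingers; the grasp point (between the pads) lies 19 mm behind it (grip_point_offset is the distance from the TCP to the grasp point, in mm); z points along the fingers, y is the direction in which the jaws open and shut (so a half turn about z gives the same grasp; the last joint's range is limited). The gripper opens to 85 mm and grips with 20 to 120 N. Pads are 22 mm wide; open, the fingers measure 114 mm over their backs; the gripper's body (76 mm by 85 mm) begins 54 mm behind the grasp point. The pads swing forward as they close: fully open they stand 13 mm farther back than shut.
Start: joints at [1.246, 0.417, -0.01, 1.614, 0.005, 1.111, -0.053], TCP at [174.399, -600.155, 231.26] pointing down, gripper open.
Joint ranges: [-2.81, 2.81], [-0.39, 2.02], [-1.27, 1.25], [0.06, 2.57], [-1.19, 4.33], [0.19, 2], [-2.82, 2.82]. Speed limits (rad/s): [1.89, 1.89, 2.39, 2.39, 3.01, 3.01, 3.01].

## Interface

Orientations are given as [roll, pitch, yaw] about the fixed x, y, z axes, in that order (R = Rz(yaw) Ry(pitch) Rx(roll)).
In Python, from cell import get_obs, read_camera, get_calibration, job_done, grip_point_offset gives the robot as it stands.
- The arm moves only by the shell command python3 -m inch 'ROWS'. ROWS is text: rows parted by semicolons, each of 7 numbers parted by spaces: the shift along the tool's x, y, z in m, then the turn, a rotation vector about the tool's x, y, z in degrees, then the finger opening in m, from 0 to 0.0854. A call has exactly 10 rows; each row shifts and turns the commanded pose from where the row before left it, along the tool's axes as they then stand; what a row does not reach is not made up. A row lasts 1/8 s, in which the tool goes at most 62.5 mm and 10.7 degrees, less where a joint would pass 70% of its speed; a pose out of reach is approached as far as the arm can. A call is refused whole if a number of a shift passes 0.0625 or a number of a turn 10.7, either way. A call with a gripper value outside its range is refused whole. The fingers move at their own pace and stop on an object; the grip force is fixed at half the most. Time passes only in rows, so rows that do not move let the fingers close, or fill a call up. It gives the time, the measured TCP pose, the force and the opening at its end, in the units of the state.
- get_obs(): the state, without advancing time (a new reading comes with each control period).
- read_camera(name): name is "side" or "top" or "wrist"; returns the picture (480x640x3 uint8, red, green, blue); there is no depth.
- get_calibration(name): a dict with "mtx" (3x3 intrinsics, pixels), "D" ([k1, k2, p1, p2, k3] as OpenCV has them; the pictures are not rectified), "R" (3x3) and "t" (3): a world point X has camera coordinates R X + t. Camera axes: x right, y down, z forward; pixel columns grow to the right and rows downward; lengths in mm; the calibration is good to about 2 mm. A picture is of the moment at which its call begins: read the wrist's pose just before it. get_calibration takes no time and is no camera call; for the wrist camera it gives the pose at the moment of the call.
- job_done(): hands the job in, once; it reports no verdict.
The state is a dict: "clock": time; "joints": joint angles; "joint_vel": joint speeds; "joint_torque": joint torques, N m; "eef_pos": TCP position; "tcp_rot": TCP orientation; "ft_force": force on the tool from outside, world axes, zero at the start; "ft_torque": the same for the moment, N m; "grip_width": finger opening in mm.
Only numpy, scipy, OpenCV 4.12 (cv2) and the standard library are available. Lean on these libraries where they do the work, as an engineer would, in place of code of your own. Each camera call takes 0.05 s, during which the arm holds its last target.

## Working session

There is one attempt and no reset: what is moved stays moved. The work goes in short steps, Python scripts to look and compute and a shell command to move; the robot and the scene stay as the last step left them, time stands still between calls to the robot, and variables do not carry over. Pictures are saved under pics/ and viewed, and the job is handed in when it is done.

```bash
ls; mkdir -p pics; python3 - <<'E'
from cell import *
import cv2
o=get_obs();print(o, grip_point_offset if not callable(grip_point_offset) else grip_point_offset())
for n in ["top","side","wrist"]:
    im=read_camera(n);cv2.imwrite(f"pics/{n}0.png",im[:,:,::-1]);c=get_calibration(n);print(n,c)
E
```

```text
pics
{'clock': 0.0, 'joints': array([ 1.24648956,  0.4179817 , -0.01032243,  1.61421683,  0.00471071,
        1.11067855, -0.05298216]), 'joint_vel': array([-1.67356184e-03,  8.34911923e-05,  1.75605629e-04, -1.00982295e-03,
       -2.13639065e-06, -1.79990256e-04, -1.16452439e-03]), 'joint_torque': array([ 2.54243778e-04, -8.64453936e+01,  6.77951239e-01, -4.34897947e+01,
        1.89699774e-02,  7.57508911e-03, -6.54250653e-05]), 'eef_pos': array([ 174.30297733, -599.82307542,  230.63742759]), 'tcp_rot': array([-3.14033561e+00,  9.48719791e-05,  2.82855619e-01]), 'ft_force': array([-0.21927385,  0.23590355, -0.34821388]), 'ft_torque': array([ 0.04734167, -0.05931707,  0.01550862]), 'grip_width': 85.26977983551912} 18.700000000000003
top {'mtx': array([[594.82757331,   0.        , 322.41750821],
       [  0.        , 594.82757331, 243.23138247],
       [  0.        ,   0.        ,   1.        ]]), 'D': array([-0.08261258,  0.        ,  0.        ,  0.        ,  0.        ]), 'R': array([[ 0.00425822, -0.99985276,  0.01662285],
       [-0.99155767, -0.00637603, -0.12950962],
       [
[... 310 characters left out ...]
     , 0.        , 0.        ]), 'R': array([[-0.95327048, -0.30201309, -0.00796721],
       [-0.19889439,  0.64720156, -0.73591519],
       [ 0.22741242, -0.6999416 , -0.67702685]]), 't': array([ 583.66364881,  170.32278538, 1080.80238294])}
wrist {'mtx': array([[354.83791072,   0.        , 319.72390368],
       [  0.        , 354.83791072, 243.18194614],
       [  0.        ,   0.        ,   1.        ]]), 'D': array([-0.01534812,  0.        ,  0.        ,  0.        ,  0.        ]), 'R': array([[ 0.27908933, -0.96026458, -0.00104211],
       [-0.91416092, -0.26602177,  0.30584673],
       [-0.29397101, -0.0844059 , -0.95208019]]), 't': array([-624.49443988,  -40.61502581,  379.22147942])}
```

View pics/top0.png

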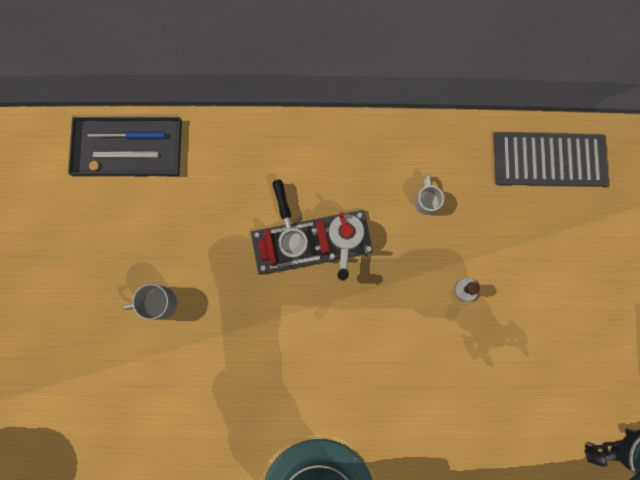

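View pics/side0.png

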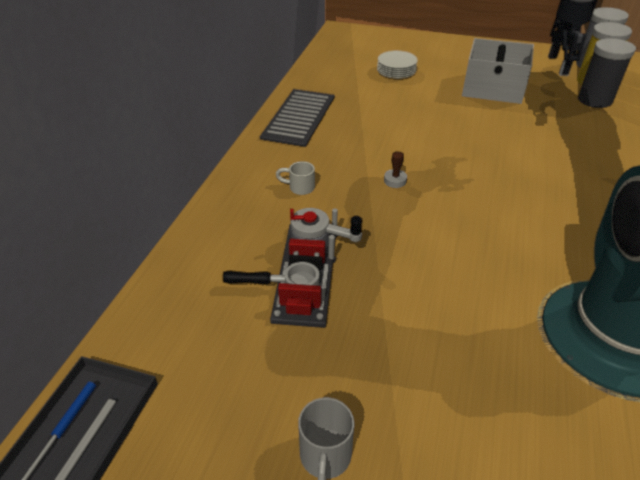

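The top view shows the clamp: disc near (346,232), grip (343,274), tab ~(343,216). I'll zoom in and measure.

```bash
cat > h.py <<'E'
import numpy as np, cv2
from cell import *
def ray(c,u,v):
    p=cv2.undistortPoints(np.array([[[u,v]]],float),c["mtx"],c["D"])[0,0]
    R=np.array(c["R"]);t=np.array(c["t"]).ravel()
    return -R.T@t, R.T@np.array([p[0],p[1],1.])
def onplane(c,u,v,z):
    o,d=ray(c,u,v);return o+d*(z-o[2])/d[2]
def proj(c,X):
    R=np.array(c["R"]);t=np.array(c["t"]).ravel()
    return cv2.projectPoints(np.array([X],float),cv2.Rodrigues(R)[0],t,c["mtx"],c["D"])[0][0,0]
def tri(c1,p1,c2,p2):
    A=[];b=[]
    M=np.zeros((3,3));v=np.zeros(3)
    for c,p in((c1,p1),(c2,p2)):
        o,d=ray(c,*p);d/=np.linalg.norm(d);P=np.eye(3)-np.outer(d,d);M+=P;v+=P@o
    return np.linalg.solve(M,v)
E
python3 - <<'E'
import cv2
a=cv2.imread("pics/top0.png")[170:300,240:400];cv2.imwrite("pics/topz.png",cv2.resize(a,None,fx=4.6,fy=4.6,interpolation=cv2.INTER_CUBIC))
a=cv2.imread("pics/side0.png")[190:340,210:380];cv2.imwrite("pics/sidez.png",cv2.resize(a,None,fx=4,fy=4,interpolation=cv2.INTER_CUBIC))
E
```

```text
(no output)
```

View pics/topz.png

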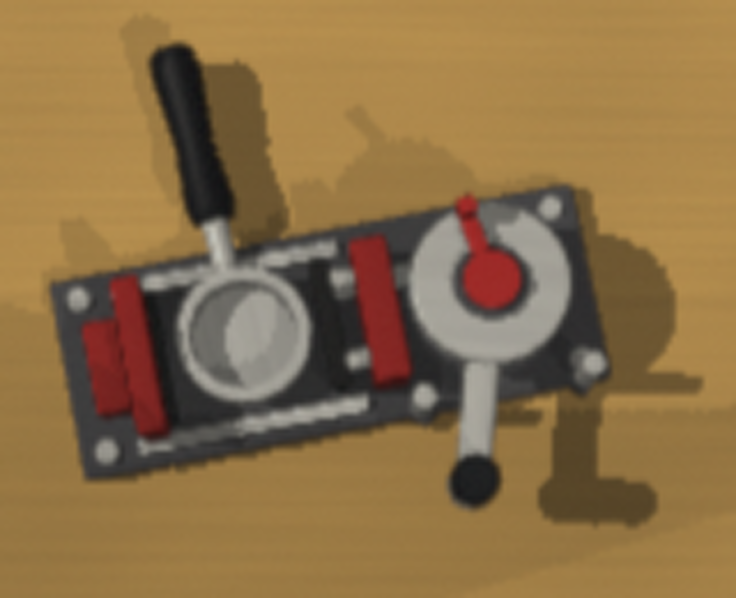

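View pics/sidez.png

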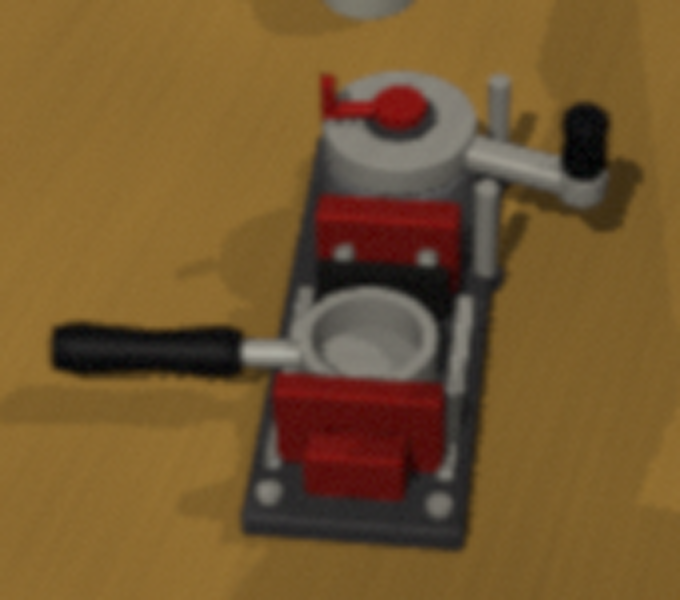

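Tab top at zoomed (467,206), disc centre (490,283), grip top (475,480), in the side view tab (328,78), grip top (588,112).

```bash
python3 - <<'E'
from h import *
c=get_calibration("top");s=get_calibration("side")
T=lambda x,y:((x+.5)/4.6+240-.5,(y+.5)/4.6+170-.5)
S=lambda x,y:((x+.5)/4+210-.5,(y+.5)/4+190-.5)
f=lambda x,y,z:onplane(c,*T(x,y),z)[:3]
g=lambda x,y,z:onplane(s,*S(x,y),z)[:3]
np.set_printoptions(precision=1,suppress=True)
ax=f(490,283,82);print("axis",ax,g(400,118,82))
gr=f(475,480,118);print("grip",gr,g(588,112,118),np.hypot(*(gr-ax)[:2]))
tb=f(467,206,112);print("tab",tb,g(328,80,112),np.hypot(*(tb-ax)[:2]))
a=f(85,478,16);b=f(608,378,16);e=f(52,283,16);d=f(572,185,16);print(a,b,e,d,a-b,e-d)
for n,p,q in(("plate",b,a),("plate2",d,e)):
    v=p-q; print(n,np.degrees(np.arctan2(v[1],v[0]))+90, np.hypot(*v[:2]))
v=gr-ax;print("handle dir",np.degrees(np.arctan2(v[1],v[0])))
v=tb-ax;print("tab dir",np.degrees(np.arctan2(v[1],v[0])))
for X in [(430,397),(595,362)]: p=f(*X,76);v=p-ax;print("post",p,np.degrees(np.arctan2(v[1],v[0])),np.hypot(*v[:2]))
for nm,uv,h in(("tamper",(470,288),88),("cup",(431,199),58),("jug",(152,302),95)):print(nm,onplane(c,*uv,h))
E
```

```text
axis [633.1 -63.5  82. ] [632.3 -60.6  82. ]
grip [528.1 -53.8 118. ] [527.7 -52.8 118. ] 105.44712077204251
tab [668.  -50.1 112. ] [667.2 -45.2 112. ] 37.4066098719887
[536.  150.2  16. ] [ 591.7 -130.9   16. ] [641.5 169.9  16. ] [ 697.4 -112.    16. ] [-55.7 281.1   0. ] [-55.9 281.9   0. ]
plate 11.2119464999451 286.5484727847299
plate2 11.216594899920182 287.3794820606171
handle dir 174.77199203212666
tab dir 20.903635931224613
post [574.2 -32.7  76. ] 152.42022631978037 66.40435732138029
post [ 593.  -118.2   76. ] -126.21274995180228 67.89406201164503
tamper [ 498.5 -356.1   88. ]
cup [ 717.9 -273.3   58. ]
jug [461.5 389.1  95. ]
```

```bash
python3 -m inch '0 0 0 0 0 8.1 0; 0 0 0 0 0 8.1 0; .04 -.0465 0 0 0 0 0; .04 -.0465 0 0 0 0 0; .04 -.0465 0 0 0 0 0; .04 -.0465 0 0 0 0 0; .04 -.0465 0 0 0 0 0; .04 -.0465 0 0 0 0 0; .04 -.0465 0 0 0 0 0; .04 -.0465 0 0 0 0 0'
```

```text
clock: 1.4
eef_pos: [495.4, -226.5, 231.4]
tcp_rot: [3.141, -0.0, -0.0]
ft_force: [0.3, -0.6, 0.6]
grip_width: -0.5
```

```bash
python3 -m inch '.0355 -.0417 0 0 0 0 0; .0355 -.0417 0 0 0 0 0; .0355 -.0417 0 0 0 0 0; .0355 -.0417 0 0 0 0 0; .0355 -.0417 0 0 0 0 0; 0 0 .04 0 0 0 0; 0 0 .04 0 0 0 0; 0 0 .02 0 0 0 0; 0 0 0 0 0 0 0; 0 0 0 0 0 0 0'
python3 - <<'E'
from h import *
for n in ["top","side"]:
    im=read_camera(n)[:,:,::-1]
    a=im[170:300,240:400] if n=="top" else im[190:340,210:380]
    cv2.imwrite(f"pics/{n}1z.png",cv2.resize(a,None,fx=4,fy=4,interpolation=cv2.INTER_CUBIC))
im=read_camera("wrist")[:,:,::-1];cv2.imwrite("pics/wrist1.png",im)
E
```

```text
clock: 2.65
eef_pos: [672.7, -19.6, 132.9]
tcp_rot: [-3.141, -0.002, -0.0]
ft_force: [-0.0, -0.0, -0.2]
grip_width: -0.0
```

View pics/side1z.png

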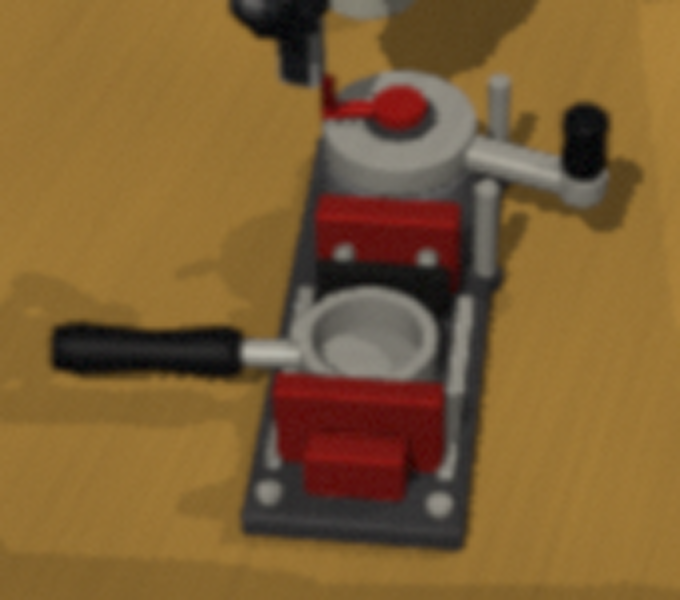

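View pics/wrist1.png

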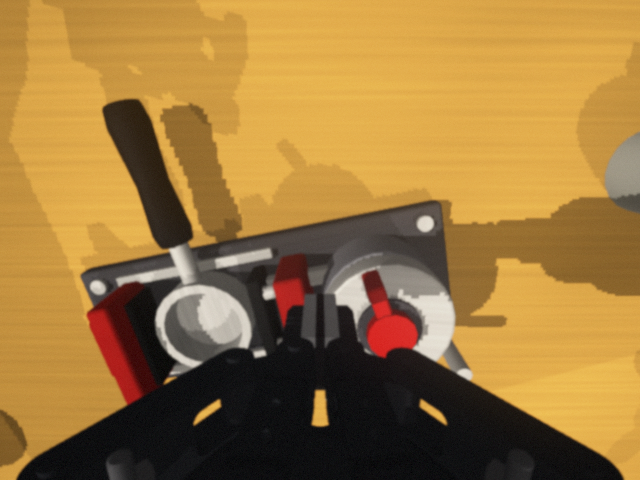

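```bash
python3 -m inch '0 0 .02 0 0 0 0; 0 0 .014 0 0 0 0; 0 0 0 0 0 0 0; 0 .003 0 0 0 0 0; 0 .003 0 0 0 0 0; 0 .003 0 0 0 0 0; 0 .003 0 0 0 0 0; 0 .003 0 0 0 0 0; 0 .003 0 0 0 0 0; 0 .003 0 0 0 0 0'
```

```text
clock: 4.05
eef_pos: [672.9, -38.8, 97.9]
tcp_rot: [-3.139, -0.002, 0.002]
ft_force: [6.4, 8.3, 1.5]
grip_width: -0.2
```

```bash
python3 - <<'E'
from h import *
im=read_camera("top")[:,:,::-1];a=im[170:300,240:400]
b=read_camera("side")[:,:,::-1][190:320,230:390]
cv2.imwrite("pics/m2.png",np.vstack([cv2.resize(x,(370*2,300),interpolation=cv2.INTER_CUBIC) for x in(a,b)]))
o=get_obs();print(o["ft_force"],o["ft_torque"],o["eef_pos"])
E
```

```text
[1.70052717 2.5606395  0.82153481] [ 0.63797753 -0.46034605 -0.01765867] [672.56626826 -39.83694704  97.75025791]
```

View pics/m2.png

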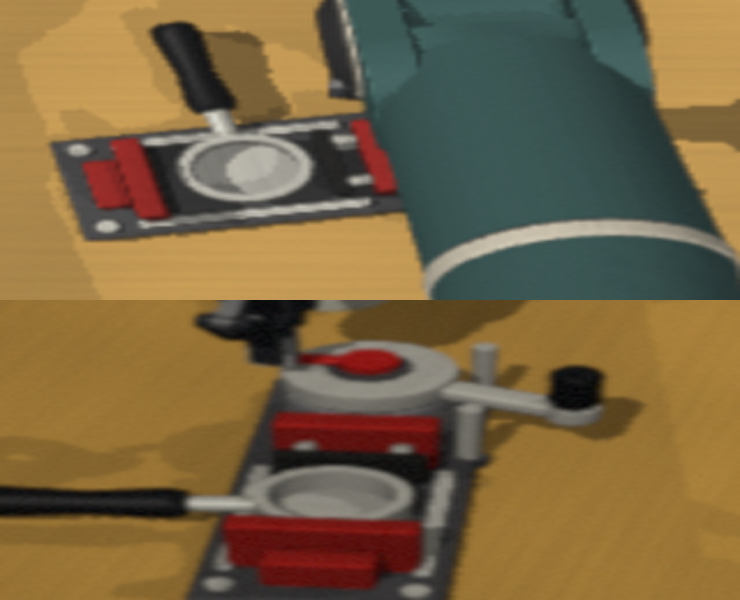

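```bash
python3 -m inch '0 .001 0 0 0 0 0; 0 .001 0 0 0 0 0; 0 .001 0 0 0 0 0; 0 .001 0 0 0 0 0; 0 .001 0 0 0 0 0; 0 .001 0 0 0 0 0; 0 .001 0 0 0 0 0; 0 .001 0 0 0 0 0; 0 .001 0 0 0 0 0; 0 0 0 0 0 0 0'
python3 - <<'E'
from h import *
im=read_camera("side")[:,:,::-1];a=im[190:300,250:390]
im=read_camera("wrist")[:,:,::-1];cv2.imwrite("pics/m3.png",np.hstack([cv2.resize(x,(400,300),interpolation=cv2.INTER_CUBIC) for x in(a,im)]))
o=get_obs();print(o["ft_force"],o["ft_torque"],o["eef_pos"])
E
```

```text
clock: 5.4
eef_pos: [671.6, -50.2, 97.1]
tcp_rot: [3.141, 0.001, -0.0]
ft_force: [-0.1, 1.2, 0.5]
grip_width: -0.3
[0.26211114 1.18438907 0.63554419] [ 0.22219729 -0.00244347  0.04608461] [671.67102298 -49.96670739  97.1606173 ]
```

View pics/m3.png

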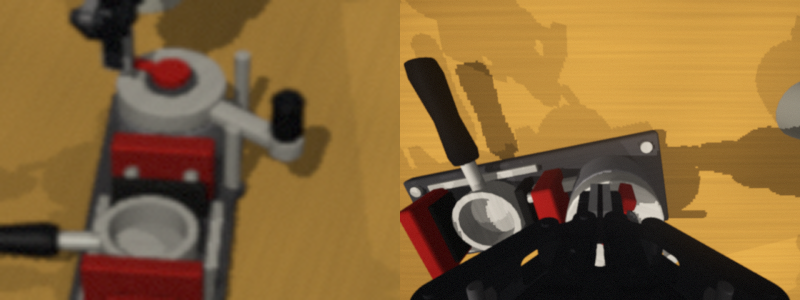

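```bash
python3 -m inch '0 .001 0 0 0 0 0; 0 .001 0 0 0 0 0; 0 .001 0 0 0 0 0; 0 .001 0 0 0 0 0; 0 .001 0 0 0 0 0; 0 .001 0 0 0 0 0; 0 .001 0 0 0 0 0; 0 .001 0 0 0 0 0; 0 0 0 0 0 0 0; 0 0 0 0 0 0 0'
python3 - <<'E'
from h import *
im=read_camera("side")[:,:,::-1];a=im[190:300,250:390]
im=read_camera("wrist")[:,:,::-1];cv2.imwrite("pics/m4.png",np.hstack([cv2.resize(x,(400,300),interpolation=cv2.INTER_CUBIC) for x in(a,im[100:400,140:540])]))
E
```

```text
clock: 6.75
eef_pos: [671.9, -57.6, 97.3]
tcp_rot: [-3.142, -0.0, 0.0]
ft_force: [0.5, 0.1, 0.1]
grip_width: 0.7
```

View pics/m4.png

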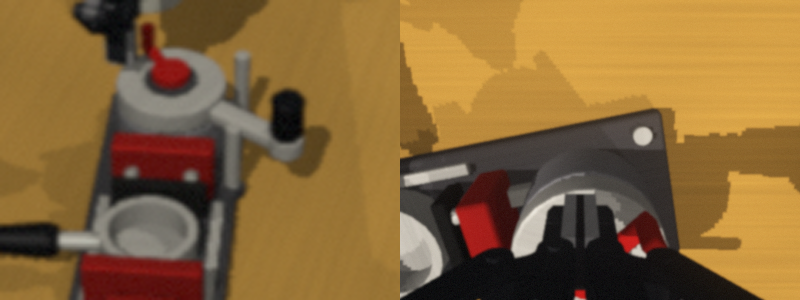

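```bash
python3 -m inch '0 0 -.05 0 0 0 0.034; 0 0 -.05 0 0 0 0.034; -.03 0 0 0 0 0 .034; -.05 -.001 0 0 0 0 .034; -.05 -.001 0 0 0 0 .034; -.064e0 0 0 0 0 0 .034; 0 0 0 0 0 5.2 .034; 0 0 0 0 0 0 .034; 0 0 0 0 0 0 .034; 0 0 0 0 0 0 .034' ; python3 -m inch '0 0 -.05 0 0 0 0.034; 0 0 -.05 0 0 0 0.034; -.03 0 0 0 0 0 .034; -.05 -.002 0 0 0 0 .034; -.05 -.002 0 0 0 0 .034; -.05 0 0 0 0 0 .034; 0 0 0 0 0 5.2 .034; 0 0 0 0 0 0 .034; 0 0 0 0 0 0 .034; 0 0 0 0 0 0 .034'
python3 - <<'E'
from h import *
o=get_obs();print(o["eef_pos"],o["tcp_rot"])
c=get_calibration("wrist")
im=read_camera("wrist")[:,:,::-1];cv2.imwrite("pics/w5.png",im)
a=read_camera("top")[:,:,::-1][170:300,240:400]
cv2.imwrite("pics/t5.png",cv2.resize(a,None,fx=4,fy=4,interpolation=cv2.INTER_CUBIC))
print(c["R"],c["t"])
E
```

```text
clock: 8.1
eef_pos: [492.1, -53.5, 197.1]
tcp_rot: [-3.141, 0.0, -0.089]
ft_force: [-0.2, -1.1, 0.1]
grip_width: 34.0
[492.12194343 -53.51431855 197.06032742] [-3.14129780e+00  4.30439634e-04 -8.93966445e-02]
[[-8.92089434e-02 -9.96012893e-01 -2.86187878e-04]
 [-9.48203073e-01  8.48388462e-02  3.06126285e-01]
 [-3.04881447e-01  2.75805667e-02 -9.51990869e-01]] [ -9.69820726 441.13286474 498.02887216]out of range: row 6 has -0.064, outside -0.0625 to 0.0625
```

View pics/w5.png

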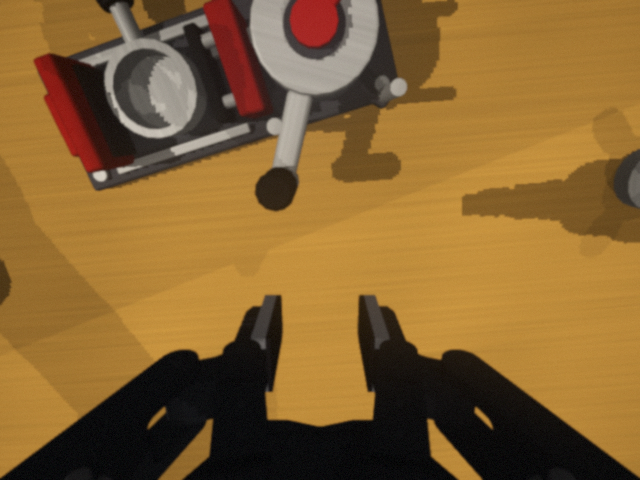

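View pics/t5.png

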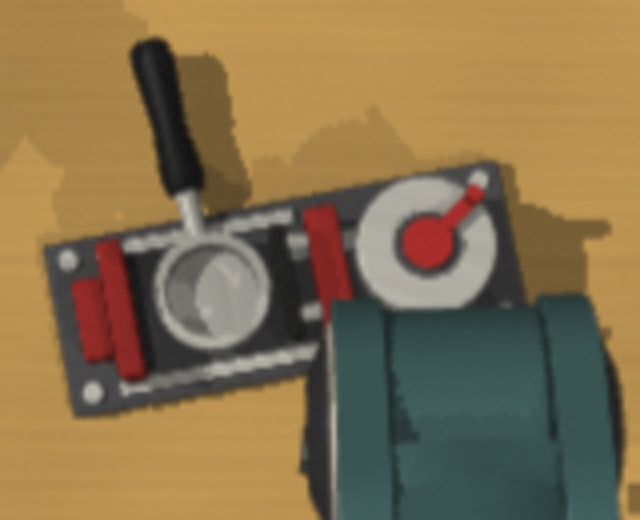

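```bash
python3 - <<'E'
from h import *
np.set_printoptions(precision=1,suppress=True)
c=get_calibration("wrist");t=get_calibration("top")
g=onplane(c,276,188,118);a=onplane(c,314,28,82)
print(g,a)
T=lambda x,y:((x+.5)/4+240-.5,(y+.5)/4+170-.5)
tb=onplane(t,*T(475,191),112);print(tb)
A=np.array([632.9,-62.5]);print(np.degrees(np.arctan2(*(tb[:2]-A)[::-1])),np.degrees(np.arctan2(*(g[:2]-A)[::-1])),np.hypot(*(g[:2]-A)))
E
```

```text
[536.8 -30.5 118. ] [631.2 -62.7  82. ]
[661.3 -90.5 112. ]
-44.57924697741269 161.61266134102615 101.29276409110214
```

```bash
python3 -m inch '.0195 -.0143 0 0 0 0 .042; .0195 -.0143 0 0 0 0 .042; 0 0 0 0 0 7 .042; 0 0 0 0 0 7 .042; 0 0 .03 0 0 0 .042; 0 0 .03 0 0 0 .042; 0 0 0 0 0 0 .042; 0 0 0 0 0 0 .042; 0 0 0 0 0 0 .042; 0 0 0 0 0 0 .042'
python3 - <<'E'
from h import *
im=read_camera("wrist")[:,:,::-1];cv2.imwrite("pics/w6.png",im)
im=read_camera("side")[:,:,::-1];cv2.imwrite("pics/s6.png",cv2.resize(im[150:330,230:430],None,fx=3,fy=3))
E
```

```text
clock: 9.45
eef_pos: [533.7, -28.7, 138.1]
tcp_rot: [-3.141, -0.001, -0.335]
ft_force: [0.0, 0.0, -0.1]
grip_width: 42.1
```

View pics/w6.png

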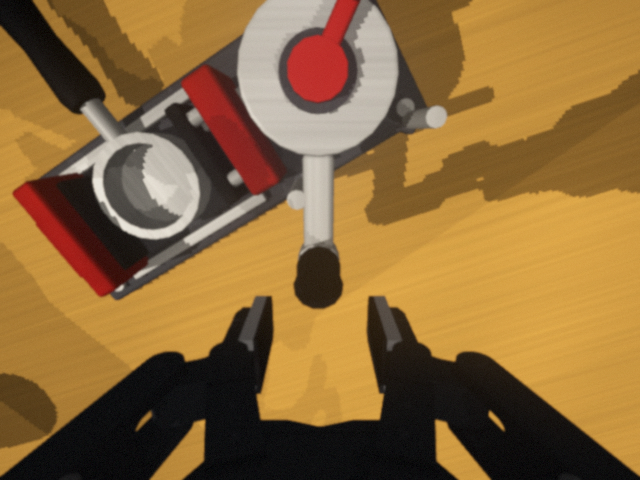

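View pics/s6.png

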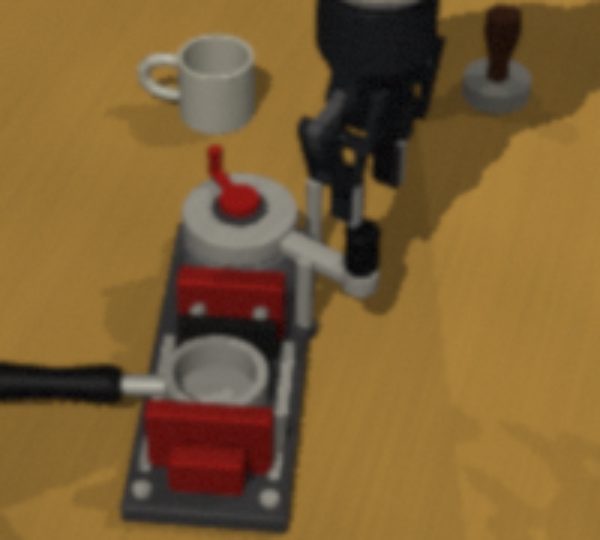

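```bash
python3 - <<'E'
from h import *
np.set_printoptions(precision=1,suppress=True)
c=get_calibration("wrist");print(onplane(c,318,284,118),onplane(c,318,69,82),proj(c,[533.5,-28.5,118]))
E
```

```text
[537.6 -29.8 118. ] [634.5 -63.5  82. ] [318.2 291.9]
```

```bash
python3 -m inch '.0015 0 .025 0 0 0 .042; 0 0 .026 0 0 0 .042; 0 0 0 0 0 0 .03; 0 0 0 0 0 0 .03; 0 0 0 0 0 0 .03; 0 0 0 0 0 0 .03; .0002 .0055 0 0 0 -3 .03; .0002 .0055 0 0 0 -3 .03; .0002 .0055 0 0 0 -3 .03; .0002 .0055 0 0 0 -3 .03'
```

```text
clock: 10.8
eef_pos: [530.2, -50.3, 86.8]
tcp_rot: [-3.141, -0.001, -0.124]
ft_force: [-0.5, 2.4, 1.9]
grip_width: 30.1
```

```bash
python3 -m inch '.0004 .00915 0 0 0 -5 .03; .0004 .00915 0 0 0 -5 .03; .0004 .00915 0 0 0 -5 .03; .0004 .00915 0 0 0 -5 .03; .0004 .00915 0 0 0 -5 .03; .0004 .00915 0 0 0 -5 .03; .0004 .00915 0 0 0 -5 .03; .0004 .00915 0 0 0 -5 .03; .0001 .0037 0 0 0 -2 .03; .0001 .0037 0 0 0 -2 .03'; python3 -c "
from h import *
o=get_obs();e=o['eef_pos'][:2]-[633,-62.5];print(np.hypot(*e),np.degrees(np.arctan2(e[1],e[0])),np.degrees(o['tcp_rot'][2]),o['ft_force'])"
```

```text
clock: 12.05
eef_pos: [550.1, -126.6, 86.4]
tcp_rot: [-3.141, 0.0, 0.643]
ft_force: [-1.5, 1.7, 1.2]
grip_width: 30.0
104.79757736184872 -142.27901358640483 36.84634252577999 [-1.50323555  1.65415125  1.18257141]
```

```bash
python3 -m inch '0 .0018 0 0 0 -1 .03; 0 .0018 0 0 0 -1 .03; 0 .0018 0 0 0 -1 .03; 0 .0009 0 0 0 -.5 .03; 0 .0009 0 0 0 -.5 .03; 0 0 0 0 0 0 .03; 0 0 0 0 0 0 .03; 0 .0009 0 0 0 -.5 .03; 0 .0009 0 0 0 -.5 .03; 0 0 0 0 0 0 .03'; python3 -c "
from h import *
o=get_obs();e=o['eef_pos'][:2]-[633,-62.5];print(np.hypot(*e),np.degrees(np.arctan2(e[1],e[0])),np.degrees(o['tcp_rot'][2]),o['ft_force'])"
```

```text
clock: 13.3
eef_pos: [555.8, -133.8, 86.2]
tcp_rot: [-3.141, -0.0, 0.73]
ft_force: [-1.3, 0.9, 1.4]
grip_width: 29.8
105.07208579501348 -137.30295112955002 41.810069829873086 [-1.25414028  0.94613898  1.38476496]
```

```bash
python3 -m inch '0 .0005 0 0 0 -.25 .03; 0 .0005 0 0 0 -.25 .03; 0 .0005 0 0 0 -.25 .03; 0 .0005 0 0 0 -.25 .03; 0 .0005 0 0 0 -.25 .03; 0 .0005 0 0 0 -.25 .03; 0 0 0 0 0 0 .03; 0 0 0 0 0 0 .03; 0 0 0 0 0 0 .03; 0 0 0 0 0 0 .03'; python3 -c "
from h import *
o=get_obs();e=o['eef_pos'][:2]-[633,-62.5];print(np.hypot(*e),np.degrees(np.arctan2(e[1],e[0])),np.degrees(o['tcp_rot'][2]),o['ft_force'])
im=read_camera('wrist')[:,:,::-1];cv2.imwrite('pics/w7.png',im)"
```

```text
clock: 14.55
eef_pos: [557.8, -135.9, 86.3]
tcp_rot: [3.142, -0.0, 0.756]
ft_force: [-1.6, 1.1, 1.3]
grip_width: 29.9
105.0687242787303 -135.68778644181822 43.30413176108548 [-1.62339594  1.12325372  1.30557413]
```

View pics/w7.png

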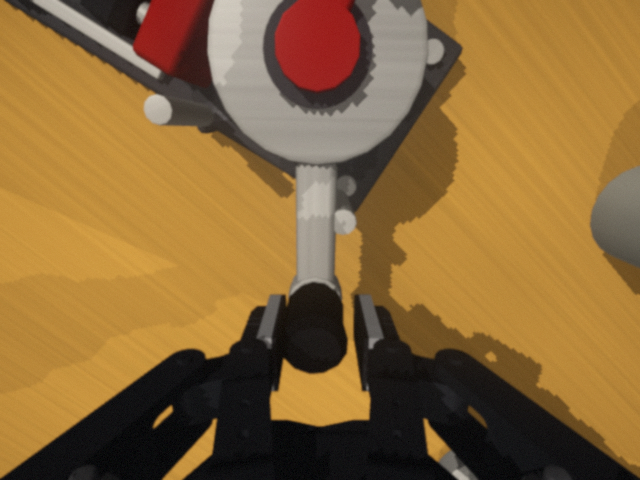

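```bash
python3 -m inch '0 .0005 0 0 0 -.25 .03; 0 .0005 0 0 0 -.25 .03; 0 .0005 0 0 0 -.25 .03; 0 .0005 0 0 0 -.25 .03; 0 .0005 0 0 0 -.25 .03; 0 .0005 0 0 0 -.25 .03; 0 0 0 0 0 0 .03; 0 0 0 0 0 0 .03; 0 0 0 0 0 0 .03; 0 0 0 0 0 0 .03'; python3 -c "
from h import *
o=get_obs();e=o['eef_pos'][:2]-[633,-62.5];print(np.hypot(*e),np.degrees(np.arctan2(e[1],e[0])),np.degrees(o['tcp_rot'][2]),o['ft_force'])"
```

```text
clock: 15.85
eef_pos: [559.0, -136.8, 86.1]
tcp_rot: [-3.139, 0.001, 0.783]
ft_force: [-9.1, 8.9, 8.0]
grip_width: 29.5
104.86961638194961 -134.86071534346218 44.862962533376084 [-9.12821235  8.91141234  7.97711688]
```

Stop felt (12.7 N sharply). Now the driving stroke.

```bash
cat > m.py <<'E'
from h import *
o=get_obs();e=o['eef_pos'][:2]-[633,-62.5];F=o['ft_force'];y=o['tcp_rot'][2]
print("r %.1f dir %.1f yaw %.1f Ftool x %.1f y %.1f z %.1f"%(np.hypot(*e),np.degrees(np.arctan2(e[1],e[0]))%360,np.degrees(y),F[0]*np.cos(y)+F[1]*np.sin(y),F[0]*np.sin(y)-F[1]*np.cos(y),F[2]))
E
python3 -m inch '.0001 -.0037 0 0 0 2 .03; .0001 -.0037 0 0 0 2 .03; .0001 -.0037 0 0 0 2 .03; .0001 -.0037 0 0 0 2 .03; .0001 -.0037 0 0 0 2 .03; .0001 -.0037 0 0 0 2 .03; .0001 -.0037 0 0 0 2 .03; .0001 -.0037 0 0 0 2 .03; .0001 -.0037 0 0 0 2 .03; .0001 -.0037 0 0 0 2 .03'; python3 m.py
```

```text
clock: 17.1
eef_pos: [539.0, -107.5, 86.3]
tcp_rot: [3.142, 0.0, 0.43]
ft_force: [1.4, -3.9, 1.0]
grip_width: 30.4
r 104.2 dir 205.6 yaw 24.7 Ftool x -0.4 y 4.2 z 1.0
```

```bash
python3 -m inch '.0001 -.00275 0 0 0 1.5 .03; .0001 -.00275 0 0 0 1.5 .03; .0001 -.00275 0 0 0 1.5 .03; .0001 -.00275 0 0 0 1.5 .03; .0001 -.00275 0 0 0 1.5 .03; .0001 -.00275 0 0 0 1.5 .03; .0001 -.00275 0 0 0 1.5 .03; .0001 -.00275 0 0 0 1.5 .03; .0001 -.00275 0 0 0 1.5 .03; .0001 -.00275 0 0 0 1.5 .03'; python3 m.py
```

```text
clock: 18.35
eef_pos: [531.5, -81.1, 86.3]
tcp_rot: [-3.142, 0.0, 0.169]
ft_force: [1.1, -5.1, 1.3]
grip_width: 29.9
r 103.2 dir 190.4 yaw 9.7 Ftool x 0.2 y 5.2 z 1.3
```

```bash
python3 -m inch '0 0 0 0 0 0 .03; 0 0 0 0 0 0 .03; 0 0 0 0 0 0 .03; 0 0 0 0 0 0 .03; 0 0 0 0 0 0 .03; 0 0 0 0 0 0 .03;0 0 0 0 0 0 .03; 0 0 0 0 0 0 .03;0 0 0 0 0 0 .03; 0 0 0 0 0 0 .03'; python3 m.py;  python3 -m inch '0 -.0018 0 0 0 1 .03; 0 -.0018 0 0 0 1 .03; 0 -.0018 0 0 0 1 .03; 0 -.0018 0 0 0 1 .03; 0 -.0018 0 0 0 1 .03; 0 -.0018 0 0 0 1 .03; 0 -.0018 0 0 0 1 .03; 0 -.0018 0 0 0 1 .03; 0 -.0018 0 0 0 1 .03; 0 -.0018 0 0 0 1 .03'; python3 m.py
```

```text
clock: 19.6
eef_pos: [531.6, -81.2, 86.3]
tcp_rot: [-3.142, 0.0, 0.171]
ft_force: [-0.5, -0.6, 0.3]
grip_width: 29.9
r 103.1 dir 190.5 yaw 9.8 Ftool x -0.6 y 0.5 z 0.3
clock: 20.85
eef_pos: [529.9, -63.2, 86.3]
tcp_rot: [-3.141, 0.0, -0.005]
ft_force: [-1.6, -4.4, 0.4]
grip_width: 30.0
r 103.1 dir 180.4 yaw -0.3 Ftool x -1.5 y 4.4 z 0.4
```

```bash
python3 -m inch '0 -.0018 0 0 0 1 .03; 0 -.0018 0 0 0 1 .03; 0 -.0018 0 0 0 1 .03; 0 -.0018 0 0 0 1 .03; 0 -.0018 0 0 0 1 .03; 0 -.0018 0 0 0 1 .03; 0 -.0018 0 0 0 1 .03; 0 -.0018 0 0 0 1 .03; 0 -.0018 0 0 0 1 .03; 0 -.0018 0 0 0 1 .03'; python3 m.py
```

```text
clock: 22.1
eef_pos: [531.4, -45.3, 86.2]
tcp_rot: [-3.142, 0.0, -0.179]
ft_force: [-1.6, -4.0, 0.8]
grip_width: 29.7
r 103.1 dir 170.4 yaw -10.3 Ftool x -0.9 y 4.2 z 0.8
```

```bash
 python3 - <<'E'
from h import *
im=read_camera('side')[:,:,::-1];cv2.imwrite('pics/s8.png',cv2.resize(im[190:340,210:380],None,fx=4,fy=4))
im=read_camera('top')[:,:,::-1];cv2.imwrite('pics/t8.png',cv2.resize(im[170:300,240:400],None,fx=4,fy=4))
E
```

```text
(no output)
```

View pics/t8.png

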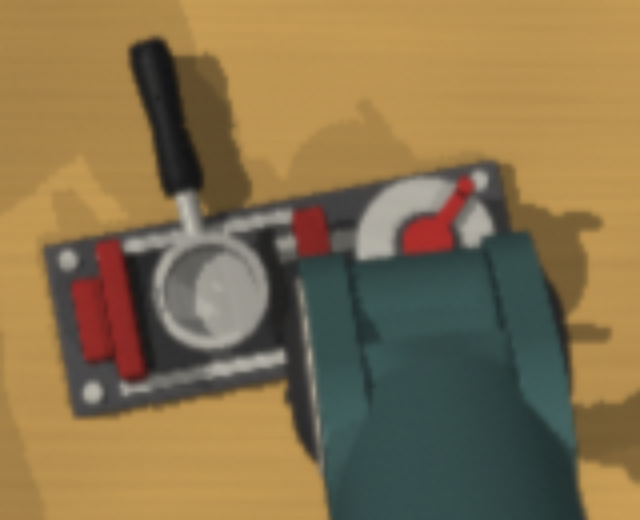

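```bash
python3 -m inch '0 0 0 0 0 0 .03; 0 0 0 0 0 0 .03; 0 -.0018 0 0 0 1 .03; 0 -.0018 0 0 0 1 .03; 0 -.0018 0 0 0 1 .03; 0 -.0018 0 0 0 1 .03; 0 -.0018 0 0 0 1 .03; 0 -.0018 0 0 0 1 .03; 0 -.0014 0 0 0 .75 .03; 0 -.0014 0 0 0 .75 .03'; python3 m.py
```

```text
clock: 23.45
eef_pos: [534.6, -32.1, 86.3]
tcp_rot: [-3.142, 0.0, -0.31]
ft_force: [-1.2, -4.5, -0.2]
grip_width: 29.8
r 103.0 dir 162.8 yaw -17.7 Ftool x 0.3 y 4.7 z -0.2
```

```bash
python3 -m inch '.0002 .00915 0 0 0 -5 .03; .0002 .00915 0 0 0 -5 .03; .0002 .00915 0 0 0 -5 .03; .0002 .00915 0 0 0 -5 .03; .0002 .00915 0 0 0 -5 .03; .0002 .00915 0 0 0 -5 .03; .0002 .00915 0 0 0 -5 .03; .0002 .00915 0 0 0 -5 .03; .0002 .00915 0 0 0 -5 .03; .0002 .00915 0 0 0 -5 .03';python3 m.py;  python3 -m inch '.0002 .0073 0 0 0 -4 .03; .0001 .0055 0 0 0 -3 .03; 0 .0018 0 0 0 -1 .03; 0 0 0 0 0 0 .03; 0 -.0037 0 0 0 2 .03; 0 -.0037 0 0 0 2 .03; 0 -.0037 0 0 0 2 .03; 0 -.0037 0 0 0 2 .03; 0 -.0028 0 0 0 1.5 .03; 0 -.0028 0 0 0 1.5 .03'; python3 m.py
```

```text
clock: 24.7
eef_pos: [544.3, -119.5, 86.4]
tcp_rot: [-3.141, -0.001, 0.567]
ft_force: [-1.9, 2.7, 0.8]
grip_width: 30.0
r 105.4 dir 212.7 yaw 32.5 Ftool x -0.1 y -3.3 z 0.8
clock: 25.95
eef_pos: [540.5, -115.6, 86.3]
tcp_rot: [3.141, -0.0, 0.51]
ft_force: [3.1, -4.1, -1.6]
grip_width: 29.9
r 106.6 dir 209.9 yaw 29.2 Ftool x 0.7 y 5.1 z -1.6
```

```bash
python3 -m inch '0 -.0018 0 0 0 1 .03; 0 -.0018 0 0 0 1 .03; 0 -.0018 0 0 0 1 .03; 0 -.0018 0 0 0 1 .03; 0 -.0018 0 0 0 1 .03; 0 -.0018 0 0 0 1 .03; 0 -.0018 0 0 0 1 .03; 0 -.0018 0 0 0 1 .03;0 -.0018 0 0 0 1 .03; 0 -.0018 0 0 0 1 .03'; python3 m.py;  python3 -c "
from h import *
im=read_camera('top')[:,:,::-1];cv2.imwrite('pics/t9.png',cv2.resize(im[170:300,240:400],None,fx=4,fy=4))"
```

```text
clock: 27.2
eef_pos: [532.9, -99.2, 86.3]
tcp_rot: [-3.141, 0.0, 0.336]
ft_force: [2.2, -4.5, -0.6]
grip_width: 30.1
r 106.6 dir 200.2 yaw 19.2 Ftool x 0.6 y 5.0 z -0.6
```

View pics/t9.png

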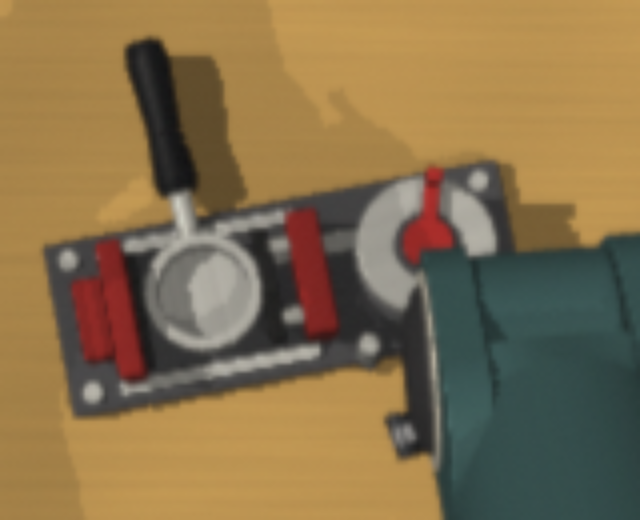

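The portafilter now moves with the jaw and is almost at the back jaw rubber. Smaller steps.

```bash
python3 -m inch '0 0 0 0 0 0 .03; 0 0 0 0 0 0 .03; 0 0 0 0 0 0 .03; 0 0 0 0 0 0 .03;0 0 0 0 0 0 .03; 0 -.0018 0 0 0 1 .03; 0 -.0018 0 0 0 1 .03; 0 -.0018 0 0 0 1 .03; 0 -.0018 0 0 0 1 .03; 0 -.0018 0 0 0 1 .03'; python3 m.py
```

```text
clock: 28.5
eef_pos: [530.3, -90.7, 86.3]
tcp_rot: [-3.142, 0.0, 0.248]
ft_force: [0.7, -4.4, -0.3]
grip_width: 29.8
r 106.5 dir 195.3 yaw 14.2 Ftool x -0.4 y 4.4 z -0.3
```

```bash
python3 -m inch '0 0 0 0 0 0 .03; 0 0 0 0 0 0 .03; 0 0 0 0 0 0 .03; 0 0 0 0 0 0 .03;0 0 0 0 0 0 .03; 0 -.0018 0 0 0 1 .03; 0 -.0018 0 0 0 1 .03; 0 -.0018 0 0 0 1 .03; 0 -.0018 0 0 0 1 .03; 0 -.0018 0 0 0 1 .03'; python3 m.py
```

```text
clock: 29.75
eef_pos: [528.4, -81.9, 86.3]
tcp_rot: [-3.142, 0.0, 0.161]
ft_force: [0.4, -4.7, 0.5]
grip_width: 30.1
r 106.4 dir 190.5 yaw 9.2 Ftool x -0.3 y 4.7 z 0.5
```

```bash
python3 -m inch '0 0 0 0 0 0 .03; 0 0 0 0 0 0 .03; 0 0 0 0 0 0 .03; 0 -.0018 0 0 0 1 .03;0 -.0018 0 0 0 1 .03; 0 -.0018 0 0 0 1 .03; 0 -.0018 0 0 0 1 .03; 0 -.0018 0 0 0 1 .03; 0 -.0018 0 0 0 1 .03; 0 -.0018 0 0 0 1 .03'; python3 m.py;  python3 -c "
from h import *
im=read_camera('top')[:,:,::-1];cv2.imwrite('pics/t10.png',cv2.resize(im[170:300,240:400],None,fx=4,fy=4))"
```

```text
clock: 31.0
eef_pos: [527.0, -69.3, 86.3]
tcp_rot: [-3.142, 0.0, 0.039]
ft_force: [0.6, -5.1, 0.2]
grip_width: 30.2
r 106.2 dir 183.7 yaw 2.2 Ftool x 0.4 y 5.1 z 0.2
```

View pics/t10.png

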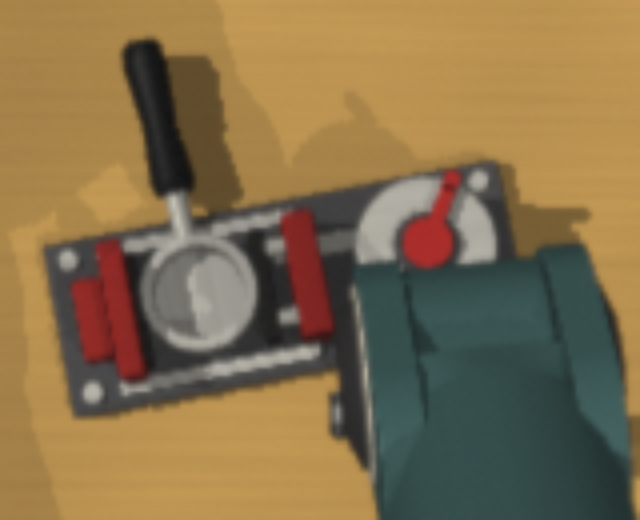

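```bash
python3 -m inch '0 -.0018 0 0 0 1 .03; 0 -.0018 0 0 0 1 .03; 0 -.0018 0 0 0 1 .03; 0 -.0018 0 0 0 1 .03; 0 0 0 0 0 0 .03; 0 0 0 0 0 0 .03; 0 0 0 0 0 0 .03; 0 0 0 0 0 0 .03;0 0 0 0 0 0 .03;0 0 0 0 0 0 .03'; python3 m.py; python3 -m inch '0 0 0 0 0 0 .03; 0 0 0 0 0 0 .03; 0 0 0 0 0 0 .03;0 0 0 0 0 0 .03;0 0 0 0 0 0 .03;0 0 0 0 0 0 .03; 0 -.0018 0 0 0 1 .03; 0 -.0018 0 0 0 1 .03; 0 -.0018 0 0 0 1 .03; 0 -.0018 0 0 0 1 .03'; python3 m.py
```

```text
clock: 32.3
eef_pos: [526.9, -62.2, 86.3]
tcp_rot: [-3.141, 0.0, -0.029]
ft_force: [0.2, -1.2, -0.9]
grip_width: 29.8
r 106.1 dir 179.8 yaw -1.7 Ftool x 0.2 y 1.2 z -0.9
clock: 33.55
eef_pos: [527.2, -55.5, 86.2]
tcp_rot: [3.141, 0.0, -0.101]
ft_force: [-0.3, -5.3, 0.6]
grip_width: 30.0
r 106.0 dir 176.2 yaw -5.8 Ftool x 0.3 y 5.3 z 0.6
```

Resistance is beginning to grow (paused 1.2, moving 5.3). I'll continue in small steps.

```bash
python3 -m inch '0 -.0018 0 0 0 1 .03; 0 -.0018 0 0 0 1 .03; 0 -.0018 0 0 0 1 .03; 0 -.0018 0 0 0 1 .03;  0 0 0 0 0 0 .03; 0 0 0 0 0 0 .03; 0 0 0 0 0 0 .03; 0 0 0 0 0 0 .03;0 0 0 0 0 0 .03;0 0 0 0 0 0 .03'; python3 m.py; python3 -m inch '0 0 0 0 0 0 .03; 0 0 0 0 0 0 .03;0 0 0 0 0 0 .03;0 0 0 0 0 0 .03;0 0 0 0 0 0 .03;0 0 0 0 0 0 .03;  0 -.0018 0 0 0 1 .03; 0 -.0018 0 0 0 1 .03; 0 -.0018 0 0 0 1 .03; 0 -.0018 0 0 0 1 .03'; python3 m.py
```

```text
clock: 34.8
eef_pos: [528.2, -48.1, 86.2]
tcp_rot: [3.141, 0.0, -0.17]
ft_force: [-1.0, -5.6, 0.0]
grip_width: 29.6
r 105.8 dir 172.2 yaw -9.7 Ftool x -0.1 y 5.7 z 0.0
clock: 36.05
eef_pos: [529.5, -41.2, 86.2]
tcp_rot: [3.141, 0.0, -0.24]
ft_force: [-2.0, -6.4, 0.4]
grip_width: 29.9
r 105.7 dir 168.4 yaw -13.8 Ftool x -0.4 y 6.7 z 0.4
```

```bash
python3 -m inch '0 0 0 0 0 0 .03; 0 0 0 0 0 0 .03; 0 0 0 0 0 0 .03; 0 0 0 0 0 0 .03; 0 0 0 0 0 0 .03; 0 0 0 0 0 0 .03; 0 0 0 0 0 0 .03; 0 0 0 0 0 0 .03;0 0 0 0 0 0 .03;0 0 0 0 0 0 .03'; python3 m.py;python3 -c "
from h import *
im=read_camera('top')[:,:,::-1];cv2.imwrite('pics/t11.png',cv2.resize(im[170:300,240:400],None,fx=4,fy=4))"; python3 m.py
```

```text
clock: 37.3
eef_pos: [529.6, -41.0, 86.2]
tcp_rot: [3.142, 0.0, -0.239]
ft_force: [-1.6, -4.6, 1.0]
grip_width: 30.2
r 105.6 dir 168.3 yaw -13.7 Ftool x -0.5 y 4.8 z 1.0
r 105.6 dir 168.2 yaw -13.7 Ftool x 0.3 y 4.7 z 0.8
```

View pics/t11.png

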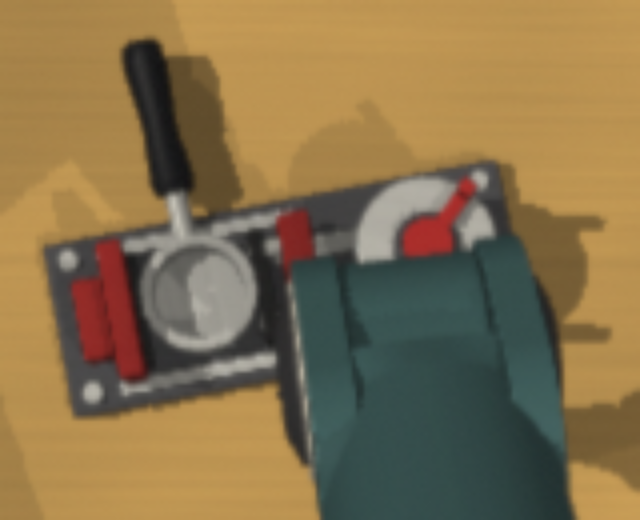

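Moving force 6.7 N, paused 4.7 N and the portafilter no longer shifts: firm. Release and lift.

```bash
python3 -m inch '0 .002 0 0 0 0 .03; 0 0 0 0 0 0 .044; 0 0 0 0 0 0 .044; 0 0 0 0 0 0 .044; 0 0 -.02 0 0 0 .044; 0 0 -.04 0 0 0 .044; 0 0 -.05 0 0 0 .044; 0 0 -.05 0 0 0 .044; -.05 0 0 0 0 0 .044; -.05 0 0 0 0 0 .044'
python3 -m inch '-.05 0 0 0 0 0 .044; -.0 .05 0 0 0 0 .044; 0 .05 0 0 0 0 .044; 0 .05 0 0 0 0 .044; 0 .05 0 0 0 0 .044; 0 .05 0 0 0 0 .044; 0 0 0 0 0 0 .044; 0 0 0 0 0 0 .044; 0 0 0 0 0 0 .044; 0 0 0 0 0 0 .044'
python3 -c "
from h import *
im=read_camera('top')[:,:,::-1];cv2.imwrite('pics/t12.png',cv2.resize(im[170:300,240:400],None,fx=4.6,fy=4.6,interpolation=2))
im=read_camera('side')[:,:,::-1];cv2.imwrite('pics/s12.png',cv2.resize(im[190:340,210:380],None,fx=4,fy=4))"; python3 m.py
```

```text
clock: 38.6
eef_pos: [430.9, -18.7, 246.5]
tcp_rot: [-3.141, -0.001, -0.239]
ft_force: [-0.6, -0.6, 0.2]
grip_width: 43.9
clock: 39.85
eef_pos: [324.5, -249.6, 246.4]
tcp_rot: [-3.142, -0.0, -0.238]
ft_force: [-0.6, 0.1, 0.3]
grip_width: 44.0
r 361.0 dir 211.3 yaw -13.7 Ftool x 1.0 y -0.5 z 1.1
```

View pics/t12.png

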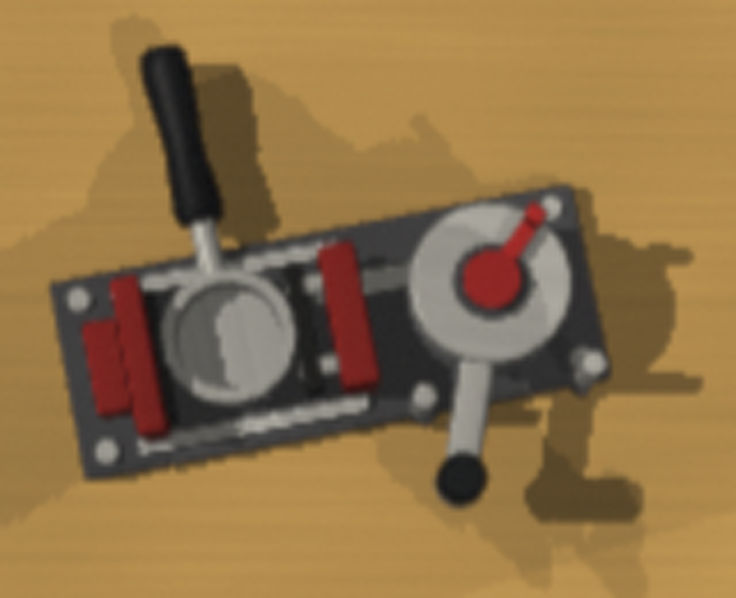

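View pics/s12.png

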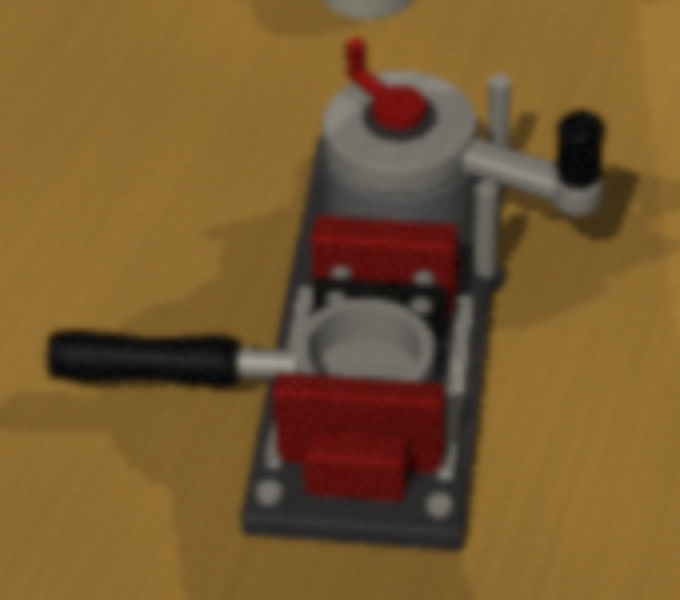

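```bash
python3 - <<'E'
from h import *
t=get_calibration("top");T=lambda x,y:((x+.5)/4.6+240-.5,(y+.5)/4.6+170-.5)
A=onplane(t,*T(490,283),82)[:2];f=lambda p:np.arctan2(*(p[:2]-A)[::-1])
h=f(onplane(t,*T(461,479),118));l=f(onplane(t,*T(536,213),112))
print("handle",np.radians(191.2)-h%(2*np.pi),"lever",((h+np.pi)-l+np.pi)%(2*np.pi)-np.pi+.45)
job_done()
E
```

```text
handle 0.35300745056190364 lever 0.8955520939550883
the job is handed in; nothing more can be done
```

The portafilter is clamped firmly and the job is handed in, at about 40 s of the 72 s allowed.

- **Lever:** I flipped the red lever to clamping. The push also carried the handle clockwise almost to its stop while the lever was still going over; I then swung it back as asked. The last picture gives a lever angle of 0.90, which is clamping.
- **Free-wheel check:** I swung the handle anticlockwise at about 2 N until the force rose sharply to 12.7 N at the stop.
- **Tightening:** I worked two clockwise strokes with the grip loosely caged between the fingers, free-wheeling back in between. The driving force rose from about 4–5 N to 6.7 N, which is in the firm range.
- **Last checks:** The last pictures show the portafilter against both rubber faces. The gripper is open and well clear of everything, and the wrist force is near zero. The tamper, jug and cup were not approached.

**Paused force disagreed:** at the end it read 4.7 N, between the firm range (2–4 N) and over-tight (over 5 N). An earlier pause in the same stroke briefly read 5.7 N, which on its own would count as over-tight. I took the moving force of 6.7 N as the deciding sign and stopped there.

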